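# Lock the connector turntable with its slotted disc and lock bar

### The arm

A 7-joint arm with a two-finger parallel gripper is mounted at the origin on the work surface. World frame = base frame: x ahead of the robot, y to its left, z up, the work surface at z = 0. Lengths are in m, angles in rad, forces in N, time in s.
With the tool pointing down it reaches from about 0.425 to 0.925 m from the base axis. Payload 6.8 kg.
Tool frame: the origin (TCP) lies between the finger pads; the fingertips stand finger_overhang ahead of it and the grasp point (between the pads) lies 6 mm ahead of it (finger_overhang is the distance from the TCP to the fingertips, in m); z points along the fingers, y is the line along which they close (so a half turn about z gives the same grasp; the last joint's range is limited). The gripper opens to 85 mm and grips with 20 to 120 N. Pads are 22 mm wide; open, the fingers measure 114 mm over their backs; the gripper's body (76 mm by 85 mm) begins 54 mm behind the grasp point. The pads swing forward as they close: fully open they stand 13 mm farther back than shut.
Start: joints at [-1.453, 0.477, 0.022, 1.555, -0.011, 1.109, -0.083], TCP at [0.151, 0.658, 0.256] pointing down, gripper open.
Joint ranges: [-2.96, 2.96], [-0.34, 2.1], [-1.41, 1.46], [0.24, 2.44], [-1.37, 4.51], [0.17, 1.92], [-2.96, 2.96]. Speed limits (rad/s): [2.39, 2.39, 3.14, 3.14, 3.14, 3.14, 3.14].

### API

Orientations are given as a unit quaternion [w, x, y, z].
In Python, from station import * gives the robot as it stands.
- The arm moves only by the tool drive_tool, never from a script. Its argument "increments" is a list of rows, each an object of numbers: "claw": the finger opening in m, from 0 to 0.0854; "dx", "dy", "dz": the shift along the tool's x, y, z in m; "wx", "wy", "wz": the turn, a rotation vector about the tool's x, y, z in degrees. A call has 1 to 20 rows; each row shifts and turns the commanded pose from where the row before left it, along the tool's axes as they then stand; what a row does not reach is not made up. A row lasts 1/8 s, in which the tool goes at most 62.5 mm and 10.7 degrees, less where a joint would pass 70% of its speed; a pose out of reach is approached as far as the arm can. A call with a gripper value outside its range is refused whole. The fingers move at their own pace and stop on an object; "newtons" is the grip in N (left out, the last holds). Time passes only in rows, so rows that do not move let the fingers close. It gives the time, the measured TCP pose, the force, the opening and the grip force at its end, in the units of the state.
- get_obs(): the state, without advancing time (a new reading comes with each control period).
- read_camera(name): name is "scene" or "top" or "wrist"; returns (picture, depth): 420x560x3 uint8, red, green, blue; 420x560 float32, m along the optical axis (not along the pixel's ray), 0 where there is no reading.
- calibration(name): a dict with "intrinsics" (3x3 intrinsics, pixels), "R" (3x3) and "t" (3): a world point X has camera coordinates R X + t; the wrist camera has in their place "mount" (4x4, takes a point from camera to tool coordinates, whose origin is the TCP and whose axes are the flange's). Camera axes: x right, y down, z forward; pixel columns grow to the right and rows downward; lengths in m; the calibration is good to about 2 mm. A picture is of the moment at which its call begins: read the wrist's pose just before it. calibration takes no time and is no camera call.
- hand_in(): hands the job in; it is judged then, once.
The state is a dict: "t": time; "q": joint angles; "joint_vel": joint speeds; "joint_torque": joint torques, N m; "eef_pos": TCP position; "tool_rot": TCP orientation; "contact_force": force on the tool from outside, world axes, zero at the start; "torque": the same for the moment, N m; "gripper_width": opening from 0.0 (shut) to 1.0 (fully open); "grasp_force": force on a finger pad.
Only numpy, scipy, OpenCV 4.12 (cv2) and the standard library are available. Lean on these libraries where they do the work, as an engineer would, in place of code of your own. Each camera call takes 0.05 s, during which the arm holds its last target. There are 200 camera calls.

### The job

Lock the connector turntable of the wiring jig: with a fingertip against its peg, turn the slotted disc until the slot lines up with the lock bar, then push the bar by its upright tab fully home, through the slot and under the keeper bridge, until the tab meets the bridge. Only push: do not lift the bar out of its guide, and leave the other things on the bench where they are.

Things in the scene. Friction and masses are not known exactly. Their poses are not given: they have to be found in the camera images.
- jig: The wiring jig, fixed: a dark steel plate 120 x 320 x 10 mm. Origin: centre of its underside, on the bench; y is the way the bar is pushed home, z up. Along x = 0 stand: a guide of two walls 10 mm high, 15 mm apart, y = -146 to 4 mm; a steel bridge over it, y = -6 to 4 mm; the disc, axis at y = 55 mm; the keeper at y = 106 to 122 mm. Bridge and keeper: 43 mm wide, top 30 mm above the bench
- disc (a joint): Turn of the slotted disc (rad), growing clockwise seen from above, -0.3 to 3.44. The slot is in line with the bar at 0 and equally at pi; the nearer one serves. Elsewhere the disc stops the bar. Friction about 0.05 N m, no click: it stays where it is left. At 0 the peg points to the jig's -x, at pi/2 to +y (the keeper), at pi to +x
- peg (a point): Top centre of the upright round steel peg that the disc is turned by: diameter 12 mm, 32 mm from the disc's axis, from 25 mm (disc top) to 60 mm above the bench
- disc_axis (a point): Centre of the disc's top, 25 mm above the bench (a fixed point, at jig y = 55 mm). The disc: steel, 90 mm across, cut by one straight slot 18 mm wide from rim to rim. The half away from the peg carries a low connector nest, 14 x 34 mm, top 35 mm above the bench
- keeper (a point): Centre of the opening (19 mm wide, 15 mm high) of the keeper, a steel bridge beyond the disc; at jig (0, 114, 16 mm)
- tab (a point): Centre of the bar's upright tab: 10 mm thick along the bar, 26 mm wide, its wide part 24 to 60 mm above the bench, this point 42 mm above it. Pushed on its rear face, 5 mm behind this point. Fully home, the tab's front face meets the bridge and this point is at jig y = -11 mm
- nose (a point): Tip of the bar's rounded nose, mid height, 16 mm above the bench, 137 mm ahead of the tab's centre; fully home it is at jig y = 126 mm, 4 mm past the keeper
- connector: A loose connector, 12 x 53 x 20 mm high, lying near the jig (bystander). Origin: centre of its underside
- backshell: A grey plastic backshell, 36 x 50 x 15 mm, near the jig (bystander). Origin: centre of its underside
- cup: A small grey cup, 60 mm across, 50 mm high, near the jig (bystander). Origin: centre of its underside
- screwdriver: A screwdriver lying on the bench at the robot's right (bystander). Origin: its underside
- reel: An empty black reel, 90 mm across, 50 mm high, at the robot's left (bystander). Origin: centre of its underside
- flux_bottle: A white bottle, 50 mm across, 110 mm high, at the left (bystander). Origin: centre of its underside
- parts_tray: A blue open tray, 120 x 90 x 30 mm, at the right (bystander). Origin: centre of its underside
- bar: The lock bar: steel, about 0.18 kg, 12 x 12 mm, loose in its open guide and sliding easily; it starts drawn back, its nose up to about 30 mm short of the disc. Origin: middle of its underside at the tab's front face, 5 mm ahead of point tab; its y axis points along the bar to the nose. Home at jig y = -6 mm
Things that resemble listed ones, but are neither listed nor needed, are in the scene too. What is meant by the bar is not blue, brown or yellow, and is the larger of those in its own colour.

How it is judged:
By the outcome, as a careful person would: the job done as asked, in the order asked, and still so for the second after the job is handed in, with the robot touching nothing.
It also fails if it takes over 48 s, if anything falls off the work surface, if the arm or the gripper's body presses on something with over 40 N, if the wrist force passes 120 N, or if a joint passes its speed limit or range.

## Working session

There is one attempt and no reset: what is moved stays moved. The work goes in short steps, Python scripts to look and compute and a tool call to move; the robot and the scene stay as the last step left them, time stands still between calls to the robot, and variables do not carry over. Pictures are saved under pics/ and viewed, at most 10 in all, crops included, and the job is handed in when it is done.

Besides the shell and the picture viewer there is one more tool, called after "Request:" as name([rows], argument=value, ...), one row to a line, values as JSON. drive_tool: Moves the arm, as the interface text tells. Its arguments: {"type":"object","properties":{"increments":{"type":"array","items":{"type":"object","properties":{"claw":{"type":"number"},"dx":{"type":"number"},"dy":{"type":"number"},"dz":{"type":"number"},"wx":{"type":"number"},"wy":{"type":"number"},"wz":{"type":"number"}}}},"newtons":{"type":"number"}},"required":["increments"]}

```bash
mkdir -p pics; ls; python3 - <<'E'
from station import *
import cv2,numpy as np
o=get_obs();print(o)
for n in("scene","top"):
    p,d=read_camera(n);cv2.imwrite(f"pics/{n}0.png",p[:,:,::-1]);np.savez(f"{n}0.npz",p=p,d=d)
    c=calibration(n);print(n,c)
print(calibration("wrist"))
E
```

```text
pics
{'t': 0.0, 'q': array([-1.45309773,  0.47781863,  0.02231545,  1.55645377, -0.01151428,
        1.10924407, -0.08309487]), 'joint_vel': array([ 0.00030691, -0.0003191 ,  0.00120795, -0.0007181 , -0.00107949,
        0.00137303, -0.0017706 ]), 'joint_torque': array([-9.88805641e-05, -5.96472144e+01,  1.60794508e+00, -2.81192815e+01,
        1.24683027e-02,  9.61286947e-03, -2.04765161e-05]), 'eef_pos': array([0.15099475, 0.65734768, 0.25531176]), 'tool_rot': array([-4.63502081e-05,  1.12638745e-01,  9.93635600e-01, -8.96941460e-04]), 'contact_force': array([ 0.12261881, -0.08382343, -0.5568578 ]), 'torque': array([0.00906052, 0.03839446, 0.02155223]), 'grasp_force': 0.0, 'gripper_width': 1.000782801037937}
scene {'intrinsics': array([[435.75995151,   0.        , 285.11843505],
       [  0.        , 435.75995151, 211.70800639],
       [  0.        ,   0.        ,   1.        ]]), 'R': array([[ 0.57136144,  0.82060558, -0.01235258],
       [ 0.54359883, -0.38968095, -0.74340371],
       [-0.6148548 ,  0.41803736, -0.6687289 ]]), 't': array([-0.34015275, -0.30169485,  1.62457474])}

[... 198 characters left out ...]
, -0.99974902,  0.02080607],
       [-0.9807909 ,  0.00409038, -0.19501919],
       [ 0.19488514, -0.02202633, -0.98057872]]), 't': array([-0.02412547,  0.62769971,  0.92290699])}
{'intrinsics': array([[363.21143935,   0.        , 274.74415103],
       [  0.        , 363.21143935, 208.46836162],
       [  0.        ,   0.        ,   1.        ]]), 'mount': array([[-1.64445862e-04, -9.51225648e-01, -3.08495930e-01,
         7.86671771e-02],
       [ 9.99999731e-01,  6.41067116e-05, -7.30725250e-04,
        -6.13457889e-04],
       [ 7.14861259e-04, -3.08495968e-01,  9.51225382e-01,
        -1.18141146e-01],
       [ 0.00000000e+00,  0.00000000e+00,  0.00000000e+00,
         1.00000000e+00]])}
```

View pics/top0.png

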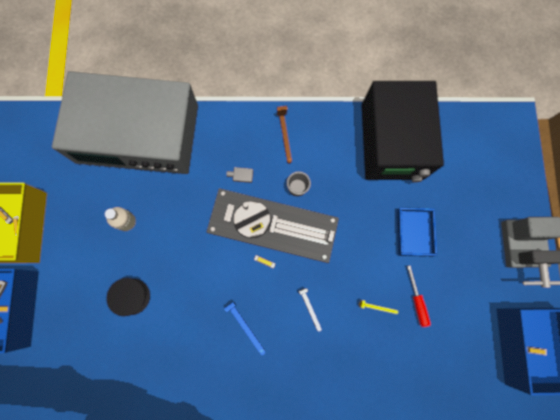

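View pics/scene0.png

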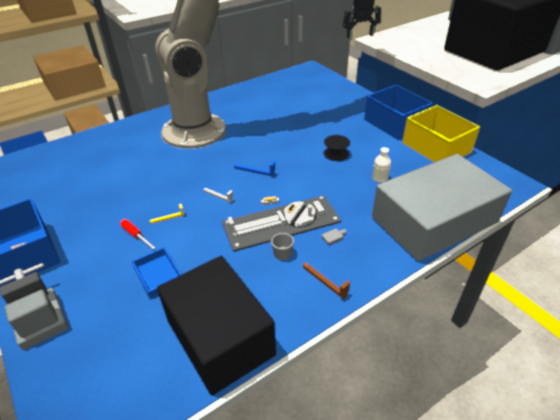

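```bash
cat > h.py <<'E'
import cv2,numpy as np
from station import *
def cast(cal,px,z):
    px=np.atleast_2d(np.asarray(px,float));K=cal["intrinsics"];R=cal["R"];t=cal["t"]
    r=np.c_[px,np.ones(len(px))]@np.linalg.inv(K).T@R; c=-R.T@t
    return c+r*((z-c[2])/r[:,2])[:,None]
def proj(cal,X):
    X=np.atleast_2d(X);c=X@cal["R"].T+cal["t"];u=c@cal["intrinsics"].T;return u[:,:2]/u[:,2:]
E
python3 - <<'E'
from h import *
f=np.load("top0.npz");p=f["p"];d=f["d"];c=calibration("top")
hsv=cv2.cvtColor(p,cv2.COLOR_RGB2HSV)
m=((hsv[...,1]<120)).astype(np.uint8)
m[:185]=0;m[265:]=0;m[:,:203]=0;m[:,345:]=0
n,l,s,_=cv2.connectedComponentsWithStats(m);k=1+s[1:,4].argmax();print(s[k])
ct=max(cv2.findContours((l==k).astype(np.uint8),0,1)[0],key=cv2.contourArea).reshape(-1,2)
P=cast(c,ct,0.01)[:,:2].astype(np.float32)
r=cv2.minAreaRect(P);print(r);print(cv2.boxPoints(r))
w=p[180:270,200:345];cv2.imwrite("pics/crop0.png",cv2.resize(w[:,:,::-1],None,fx=5.5,fy=5.5,interpolation=2))
E
```

```text
[ 207  188  132   75 5837]
((0.6020850539207458, -0.01774027943611145), (0.3202299177646637, 0.12013871222734451), 75.59870147705078)
[[ 0.5040808  -0.15788406]
 [ 0.6204444  -0.18776399]
 [ 0.70008934  0.1224035 ]
 [ 0.5837257   0.15228343]]
```

View pics/crop0.png

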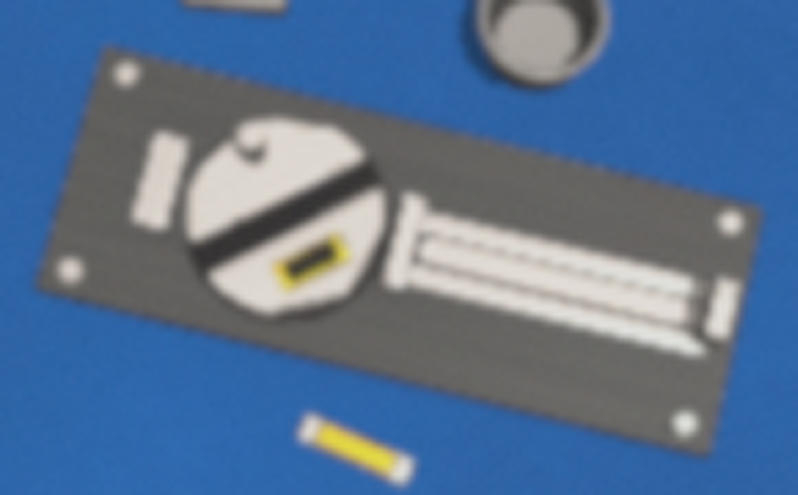

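The plate (320 × 120 mm as measured, matching the description) lies with its keeper to the left. In the crop the peg is at about (250,140), the slot runs from (200,255) to (375,170), and the tab is at (722,308).

Candidates for the bar, in top-view pixels:
- The silver one in the guide, about (300,230).
- The small silver T at (311,309).
- Blue at (245,327), yellow at (378,308) and brown at (285,135).

The one in the guide fits: it is silver, larger than the loose silver T, and sits in the jig.

```bash
cat >> h.py <<'E'
C=np.array([0.6021,-0.0177]);a=np.deg2rad(75.6)
ey=np.array([np.cos(a),np.sin(a)]);ex=np.array([ey[1],-ey[0]])
def toj(P):
    P=np.atleast_2d(P);q=P[:,:2]-C;return np.c_[q@ex,q@ey,P[:,2:]]
def tow(x,y,z=0): return np.r_[C+x*ex+y*ey,z]
def cloud(cal,d):
    v,u=np.mgrid[:d.shape[0],:d.shape[1]];K=cal["intrinsics"]
    X=np.stack([(u-K[0,2])/K[0,0]*d,(v-K[1,2])/K[1,1]*d,d],-1)
    return (X-cal["t"])@cal["R"]
E
python3 - <<'E'
from h import *
import station;print([x for x in dir(station) if 'over' in x.lower() or 'FING' in x.upper()])
for n in("top","scene"):
    f=np.load(n+"0.npz");p=f["p"];c=calibration(n)
    W=cloud(c,f["d"]);J=toj(W.reshape(-1,3)).reshape(W.shape);ok=f["d"]>0
    ins=ok&(abs(J[...,0])<.058)&(abs(J[...,1])<.17)
    print(n,"plate z",np.median(J[ins][:,2]))
    m=(ins&(J[...,2]>.042)).astype(np.uint8)
    k,l,s,_=cv2.connectedComponentsWithStats(m)
    for i in range(1,k):
        if s[i,4]>3: q=J[l==i];print(s[i],q.mean(0).round(4),q.min(0).round(3),q.max(0).round(3))
# slot direction (dark on disc) in top view
f=np.load("top0.npz");p=f["p"];c=calibration("top");g=p.max(2)
v,u=np.mgrid[:420,:560];Q=toj(cast(c,np.c_[u.ravel(),v.ravel()],.025));r=Q[:,:2]-[0,.055]
print("axis px",proj(c,tow(0,.055,.025)))
s=(np.hypot(*r.T)<.040)&(g.ravel()<110)
m=s.reshape(420,560).astype(np.uint8);k,l,st,_=cv2.connectedComponentsWithStats(m)
for i in range(1,k):
    if st[i,4]<8: continue
    q=r[(l==i).ravel()];e,V=np.linalg.eigh(np.cov(q.T));print(st[i],q.mean(0),np.sqrt(e),"slot dir jig deg from +y to +x",np.rad2deg(np.arctan2(V[0,1],V[1,1])))
# disc ring fit
b=(g>170)
tb=[(331.3,236)]
print("tab top px cast .06",toj(cast(c,tb,.06)))
E
```

```text
['finger_overhang']
top plate z 0.011529798530253144
[243 202   6   6  25] [0.024  0.0748 0.0575] [0.019 0.069 0.045] [0.031 0.081 0.062]
[328 230   7  12  56] [ 0.0005 -0.1447  0.058 ] [-0.012 -0.15   0.042] [ 0.015 -0.14   0.064]
scene plate z 0.011897184631317623
[308 205   5   8  32] [0.0257 0.0759 0.0535] [0.019 0.071 0.043] [0.031 0.084 0.063]
[228 217   7  12  51] [ 0.0038 -0.1447  0.056 ] [-0.014 -0.149  0.042] [ 0.016 -0.139  0.064]
axis px [[251.48634741 218.41065439]]
[237 211  30  17 152] [-1.10674108e-03 -8.31602191e-05] [0.00355924 0.02285152] slot dir jig deg from +y to +x -40.74149797395726
[253 225   7   5  19] [-0.01801308 -0.01638615] [0.00182425 0.00545053] slot dir jig deg from +y to +x -44.78236115460382
tab top px cast .06 [[-0.00044392 -0.14584722  0.06      ]]
```

```bash
cat >> h.py <<'E'
from scipy.spatial.transform import Rotation as Ro
def delta(x,y,ztip):
    "tool-frame shift to bring the fingertip to jig x,y at height ztip"
    o=get_obs();q=o["tool_rot"];R=Ro.from_quat(np.r_[q[1:],q[0]]).as_matrix()
    Y=R[:,1];print("t",o["t"],"yaw err deg (wz)",75.6-np.rad2deg(np.arctan2(Y[1],Y[0])),"tilt",R[2].round(4),"F",o["contact_force"].round(2))
    tip=o["eef_pos"]+R[:,2]*finger_overhang
    print("tip jig",toj(tip).round(4),"delta tool",(R.T@(tow(x,y,ztip)-tip)).round(4))
E
python3 - <<'E'
from h import *
print(finger_overhang);delta(.028,.118,.10)
E
```

```text
0.025
t 0.1 yaw err deg (wz) -1.4613417757938976 tilt [-1.0e-04 -1.7e-03 -1.0e+00] F [ 0.37 -0.54 -0.14]
tip jig [[-0.6048  0.5416  0.2304]] delta tool [-0.6218 -0.4394  0.1312]
```

Request:
drive_tool([
  {"claw": 0, "wz": 1.46, "dx": -0.0389, "dy": -0.0275},
  {"claw": 0, "dx": -0.0389, "dy": -0.0275},
  {"claw": 0, "dx": -0.0389, "dy": -0.0275},
  {"claw": 0, "dx": -0.0389, "dy": -0.0275},
  {"claw": 0, "dx": -0.0389, "dy": -0.0275},
  {"claw": 0, "dx": -0.0389, "dy": -0.0275},
  {"claw": 0, "dx": -0.0389, "dy": -0.0275},
  {"claw": 0, "dx": -0.0389, "dy": -0.0275},
  {"claw": 0, "dx": -0.0389, "dy": -0.0275},
  {"claw": 0, "dx": -0.0389, "dy": -0.0275},
  {"claw": 0, "dx": -0.0389, "dy": -0.0275},
  {"claw": 0, "dx": -0.0389, "dy": -0.0275},
  {"claw": 0, "dx": -0.0389, "dy": -0.0275, "dz": 0.03},
  {"claw": 0, "dx": -0.0389, "dy": -0.0275, "dz": 0.03},
  {"claw": 0, "dx": -0.0389, "dy": -0.0275, "dz": 0.03},
  {"claw": 0, "dx": -0.0389, "dy": -0.0275, "dz": 0.03},
  {"claw": 0},
  {"claw": 0},
])

```text
schema error: expected keys claw, dx, dy, dz, wx, wy, wz
```

```bash
python3 - <<'E'
from h import *
delta(.028,.118,.042)
p,d=read_camera("wrist");cv2.imwrite("pics/w1.png",p[:,:,::-1])
E
```

```text
t 0.1 yaw err deg (wz) -1.4613417757938976 tilt [-1.0e-04 -1.7e-03 -1.0e+00] F [ 0.37 -0.54 -0.14]
tip jig [[-0.6048  0.5416  0.2304]] delta tool [-0.6217 -0.4393  0.1892]
```

View pics/w1.png

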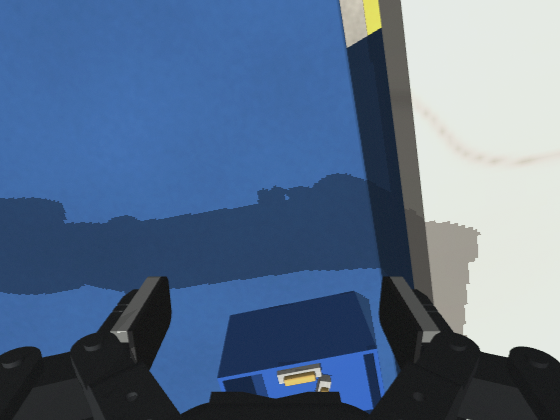

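The call was refused because every row needs all the keys. The picture only shows the start view: the open fingers and a blue bin below them.

Request:
drive_tool([
  {"claw": 0, "dx": -0.0389, "dy": -0.0275, "dz": 0, "wx": 0, "wy": 0, "wz": 1.46},
  {"claw": 0, "dx": -0.0389, "dy": -0.0275, "dz": 0, "wx": 0, "wy": 0, "wz": 0},
  {"claw": 0, "dx": -0.0389, "dy": -0.0275, "dz": 0, "wx": 0, "wy": 0, "wz": 0},
  {"claw": 0, "dx": -0.0389, "dy": -0.0275, "dz": 0, "wx": 0, "wy": 0, "wz": 0},
  {"claw": 0, "dx": -0.0389, "dy": -0.0275, "dz": 0, "wx": 0, "wy": 0, "wz": 0},
  {"claw": 0, "dx": -0.0389, "dy": -0.0275, "dz": 0, "wx": 0, "wy": 0, "wz": 0},
  {"claw": 0, "dx": -0.0389, "dy": -0.0275, "dz": 0, "wx": 0, "wy": 0, "wz": 0},
  {"claw": 0, "dx": -0.0389, "dy": -0.0275, "dz": 0, "wx": 0, "wy": 0, "wz": 0},
  {"claw": 0, "dx": -0.0389, "dy": -0.0275, "dz": 0, "wx": 0, "wy": 0, "wz": 0},
  {"claw": 0, "dx": -0.0389, "dy": -0.0275, "dz": 0, "wx": 0, "wy": 0, "wz": 0},
  {"claw": 0, "dx": -0.0389, "dy": -0.0275, "dz": 0, "wx": 0, "wy": 0, "wz": 0},
  {"claw": 0, "dx": -0.0389, "dy": -0.0275, "dz": 0, "wx": 0, "wy": 0, "wz": 0},
  {"claw": 0, "dx": -0.0389, "dy": -0.0275, "dz": 0.03, "wx": 0, "wy": 0, "wz": 0},
  {"claw": 0, "dx": -0.0389, "dy": -0.0275, "dz": 0.03, "wx": 0, "wy": 0, "wz": 0},
  {"claw": 0, "dx": -0.0389, "dy": -0.0275, "dz": 0.03, "wx": 0, "wy": 0, "wz": 0},
  {"claw": 0, "dx": -0.0389, "dy": -0.0275, "dz": 0.03, "wx": 0, "wy": 0, "wz": 0},
  {"claw": 0, "dx": 0, "dy": 0, "dz": 0, "wx": 0, "wy": 0, "wz": 0},
  {"claw": 0, "dx": 0, "dy": 0, "dz": 0, "wx": 0, "wy": 0, "wz": 0},
])

```text
t: 2.4
eef_pos: [0.6451, 0.0782, 0.136]
tool_rot: [-0.001, 0.125, 0.992, 0.0]
contact_force: [0.3, 0.7, -0.3]
gripper_width: 0.001
grasp_force: 0.0
```

```bash
python3 - <<'E'
from h import *
delta(.028,.118,.042)
p,d=read_camera("wrist");cv2.imwrite("pics/w2.png",p[:,:,::-1])
E
```

```text
t 2.4 yaw err deg (wz) 0.002865634007434892 tilt [ 1.e-03  1.e-04 -1.e+00] F [ 0.31  0.71 -0.3 ]
tip jig [[0.0178 0.1036 0.111 ]] delta tool [-0.0103  0.0144  0.069 ]
```

View pics/w2.png

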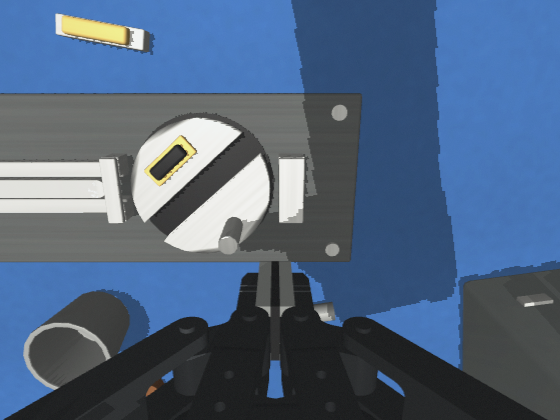

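The wrist view shows the peg at (230,240), the keeper at (290,190) and the closed fingers at (275,285), clear of the peg. I'll lower beside the peg.

Request:
drive_tool([
  {"claw": 0, "dx": -0.0103, "dy": 0.0144, "dz": 0, "wx": 0, "wy": 0, "wz": 0},
  {"claw": 0, "dx": 0, "dy": 0, "dz": 0.035, "wx": 0, "wy": 0, "wz": 0},
  {"claw": 0, "dx": 0, "dy": 0, "dz": 0.034, "wx": 0, "wy": 0, "wz": 0},
  {"claw": 0, "dx": 0, "dy": 0, "dz": 0, "wx": 0, "wy": 0, "wz": 0},
])

```text
t: 2.95
eef_pos: [0.6568, 0.0909, 0.0658]
tool_rot: [-0.002, 0.124, 0.992, -0.0]
contact_force: [-0.1, 0.0, 1.0]
gripper_width: 0.006
grasp_force: 0.0
```

```bash
python3 - <<'E'
from h import *
delta(.028,.0755,.042)
E
```

```text
t 2.95 yaw err deg (wz) -0.1473090697842565 tilt [ 4.2e-03 -9.0e-04 -1.0e+00] F [-0.06  0.01  1.04]
tip jig [[0.0258 0.1188 0.0408]] delta tool [-0.0021 -0.0433 -0.0011]
```

Request:
drive_tool([
  {"claw": 0, "dx": -0.001, "dy": -0.005, "dz": 0, "wx": 0, "wy": 0, "wz": 0},
  {"claw": 0, "dx": 0, "dy": -0.005, "dz": 0, "wx": 0, "wy": 0, "wz": 0},
  {"claw": 0, "dx": 0, "dy": -0.005, "dz": 0, "wx": 0, "wy": 0, "wz": 0},
  {"claw": 0, "dx": 0, "dy": -0.005, "dz": 0, "wx": 0, "wy": 0, "wz": 0},
  {"claw": 0, "dx": 0, "dy": -0.005, "dz": 0, "wx": 0, "wy": 0, "wz": 0},
  {"claw": 0, "dx": 0, "dy": -0.005, "dz": 0, "wx": 0, "wy": 0, "wz": 0},
  {"claw": 0, "dx": 0, "dy": -0.005, "dz": 0, "wx": 0, "wy": 0, "wz": 0},
  {"claw": 0, "dx": 0, "dy": -0.004, "dz": 0, "wx": 0, "wy": 0, "wz": 0},
  {"claw": 0, "dx": 0, "dy": 0, "dz": 0, "wx": 0, "wy": 0, "wz": 0},
])

```text
t: 4.08
eef_pos: [0.6504, 0.0507, 0.0675]
tool_rot: [0.0, 0.126, 0.992, 0.0]
contact_force: [0.9, 1.3, 1.2]
gripper_width: 0.002
grasp_force: 0.8
```

```bash
cat >> h.py <<'E'
def disc(name):
    o=get_obs();p,d=read_camera(name);c=calibration(name)
    if name=="wrist":
        q=o["tool_rot"];T=np.eye(4);T[:3,:3]=Ro.from_quat(np.r_[q[1:],q[0]]).as_matrix();T[:3,3]=o["eef_pos"]
        M=np.linalg.inv(T@c["mount"]);c=dict(intrinsics=c["intrinsics"],R=M[:3,:3],t=M[:3,3])
    g=p.max(2);v,u=np.mgrid[:420,:560];r=toj(cast(c,np.c_[u.ravel(),v.ravel()],.025))[:,:2]-[0,.055]
    W=toj(cloud(c,d).reshape(-1,3));s=(np.hypot(*r.T)<.038)&(g.ravel()<110)&(W[:,2]<.03)
    k,l,st,_=cv2.connectedComponentsWithStats(s.reshape(420,560).astype(np.uint8))
    i=1+st[1:,4].argmax();q=r[(l==i).ravel()];e,V=np.linalg.eigh(np.cov(q.T))
    print(name,"slot centre",q.mean(0).round(4),"sd",np.sqrt(e).round(4),"deg",(np.rad2deg(np.arctan2(V[0,1],V[1,1]))+90)%180-90)
    for x0,x1,y0,y1,z0,z1 in((.01,.045,.02,.09,.042,.066),(-.02,.02,-.17,.02,.042,.066)):
        m=(W[:,0]>x0)&(W[:,0]<x1)&(W[:,1]>y0)&(W[:,1]<y1)&(W[:,2]>z0)&(W[:,2]<z1)&(d.ravel()>0);
        if m.any(): print("high pts",m.sum(),np.median(W[m],0).round(4),W[m].min(0).round(3),W[m].max(0).round(3))
    return p
E
python3 - <<'E'
from h import *
delta(.028,.0755,.042)
p=disc("wrist");cv2.imwrite("pics/w3.png",p[:,:,::-1])
E
```

```text
t 4.075 yaw err deg (wz) 0.024830922915612064 tilt [-4.e-04  1.e-04 -1.e+00] F [0.9  1.32 1.16]
tip jig [[0.0298 0.0783 0.0425]] delta tool [ 0.0018 -0.0028  0.0005]
wrist slot centre [-0.0018  0.0004] sd [0.0039 0.0219] deg -6.668277038149228
high pts 2421 [0.0236 0.0675 0.0586] [0.019 0.052 0.042] [0.038 0.09  0.066]
```

View pics/w3.png

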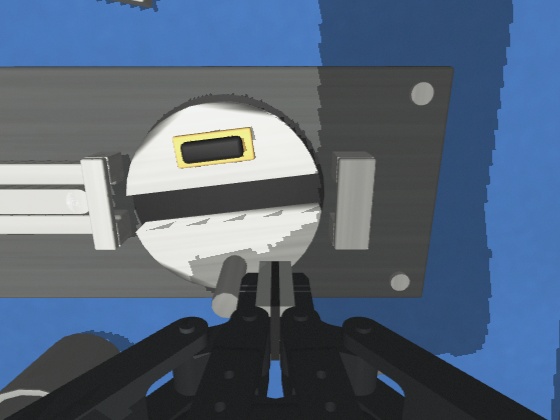

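The wrist view shows the finger on the peg at (230,285). The slot runs from (135,208) to (320,190), about 6.7° short of alignment, which is about 3.7 mm at the peg.

Request:
drive_tool([
  {"claw": 0, "dx": 0, "dy": -0.002, "dz": 0, "wx": 0, "wy": 0, "wz": 0},
  {"claw": 0, "dx": 0, "dy": -0.0017, "dz": 0, "wx": 0, "wy": 0, "wz": 0},
  {"claw": 0, "dx": 0, "dy": 0, "dz": 0, "wx": 0, "wy": 0, "wz": 0},
])

```text
t: 4.5
eef_pos: [0.6491, 0.0471, 0.0671]
tool_rot: [-0.0, 0.125, 0.992, -0.0]
contact_force: [0.7, 0.8, 0.5]
gripper_width: -0.003
grasp_force: 0.5
```

```bash
python3 - <<'E'
from h import *
delta(.03,.10,.042)
p=disc("wrist")
E
```

```text
t 4.5 yaw err deg (wz) 0.01778654964206794 tilt [ 5.e-04 -5.e-04 -1.e+00] F [0.74 0.76 0.52]
tip jig [[0.0294 0.0744 0.0421]] delta tool [-0.0006  0.0256  0.0001]
wrist slot centre [-0.0018  0.0004] sd [0.0038 0.0219] deg 0.3343925359341
high pts 2496 [0.0232 0.0647 0.0584] [0.018 0.048 0.042] [0.038 0.087 0.066]
```

Aligned (0.3°). I'll back off, lift, and go round behind the tab.

Request:
drive_tool([
  {"claw": 0, "dx": 0, "dy": 0.02, "dz": 0, "wx": 0, "wy": 0, "wz": 0},
  {"claw": 0, "dx": 0, "dy": 0, "dz": -0.035, "wx": 0, "wy": 0, "wz": 0},
  {"claw": 0, "dx": 0, "dy": 0, "dz": -0.035, "wx": 0, "wy": 0, "wz": 0},
  {"claw": 0, "dx": 0.0049, "dy": -0.0462, "dz": 0, "wx": 0, "wy": 0, "wz": 0},
  {"claw": 0, "dx": 0.0049, "dy": -0.0462, "dz": 0, "wx": 0, "wy": 0, "wz": 0},
  {"claw": 0, "dx": 0.0049, "dy": -0.0462, "dz": 0, "wx": 0, "wy": 0, "wz": 0},
  {"claw": 0, "dx": 0.0049, "dy": -0.0462, "dz": 0, "wx": 0, "wy": 0, "wz": 0},
  {"claw": 0, "dx": 0.0049, "dy": -0.0462, "dz": 0, "wx": 0, "wy": 0, "wz": 0},
  {"claw": 0, "dx": 0.0049, "dy": -0.0462, "dz": 0, "wx": 0, "wy": 0, "wz": 0},
  {"claw": 0, "dx": 0, "dy": 0, "dz": 0, "wx": 0, "wy": 0, "wz": 0},
  {"claw": 0, "dx": 0, "dy": 0, "dz": 0, "wx": 0, "wy": 0, "wz": 0},
])

```text
t: 5.92
eef_pos: [0.5575, -0.1928, 0.1371]
tool_rot: [-0.0, 0.125, 0.992, 0.0]
contact_force: [-0.7, 0.5, 0.6]
gripper_width: -0.001
grasp_force: 0.0
```

```bash
python3 - <<'E'
from h import *
delta(0,-.183,.034)
p=disc("wrist");cv2.imwrite("pics/w4.png",p[:,:,::-1])
p=disc("top")
E
```

```text
t 5.925 yaw err deg (wz) -0.0614103140373885 tilt [ 7.e-04  9.e-04 -1.e+00] F [-0.65  0.47  0.63]
tip jig [[ 0.0003 -0.1807  0.1121]] delta tool [ 0.0002 -0.0024  0.0781]Traceback (most recent call last):
  File "<stdin>", line 3, in <module>
  File "h.py", line 33, in disc
    i=1+st[1:,4].argmax();q=r[(l==i).ravel()];e,V=np.linalg.eigh(np.cov(q.T))
        ~~~~~~~~~~~~~~~^^
ValueError: attempt to get argmax of an empty sequence
```

Request:
drive_tool([
  {"claw": 0, "dx": 0, "dy": -0.0024, "dz": 0.03, "wx": 0, "wy": 0, "wz": 0},
  {"claw": 0, "dx": 0, "dy": 0, "dz": 0.03, "wx": 0, "wy": 0, "wz": 0},
  {"claw": 0, "dx": 0, "dy": 0, "dz": 0.018, "wx": 0, "wy": 0, "wz": 0},
  {"claw": 0, "dx": 0, "dy": 0, "dz": 0, "wx": 0, "wy": 0, "wz": 0},
])

```text
t: 6.48
eef_pos: [0.556, -0.1952, 0.0581]
tool_rot: [-0.001, 0.124, 0.992, 0.0]
contact_force: [0.4, 0.1, 0.3]
gripper_width: 0.001
grasp_force: 0.0
```

```bash
python3 - <<'E'
from h import *
delta(0,-.165,.034)
p=disc("top")
p,d=read_camera("wrist");cv2.imwrite("pics/w4.png",p[:,:,::-1])
E
```

```text
t 6.475 yaw err deg (wz) -0.09623547697037793 tilt [ 2.7e-03  3.0e-04 -1.0e+00] F [0.43 0.15 0.34]
tip jig [[-0.0006 -0.1834  0.0331]] delta tool [-0.0006  0.0184 -0.0009]
top slot centre [-0.0007  0.001 ] sd [0.0034 0.0221] deg 0.6597086712404803
high pts 24 [0.0319 0.0536 0.0605] [0.027 0.048 0.046] [0.038 0.059 0.064]
high pts 15 [-0.0086 -0.1447  0.0588] [-0.012 -0.15   0.044] [-0.003 -0.14   0.064]
```

View pics/w4.png

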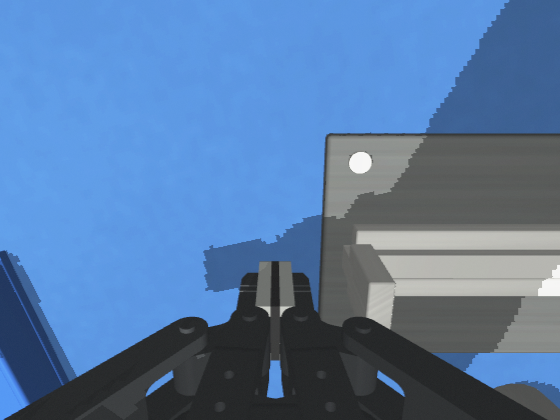

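The wrist view shows the fingers at (275,285) behind the tab at (370,280), in line with the guide. The top view shows the slot within 1° of alignment, so I'll push.

Request:
drive_tool([
  {"claw": 0, "dx": -0.0006, "dy": 0.006, "dz": 0, "wx": 0, "wy": 0, "wz": 0},
  {"claw": 0, "dx": 0, "dy": 0.006, "dz": 0, "wx": 0, "wy": 0, "wz": 0},
  {"claw": 0, "dx": 0, "dy": 0.006, "dz": 0, "wx": 0, "wy": 0, "wz": 0},
  {"claw": 0, "dx": 0, "dy": 0.006, "dz": 0, "wx": 0, "wy": 0, "wz": 0},
  {"claw": 0, "dx": 0, "dy": 0.006, "dz": 0, "wx": 0, "wy": 0, "wz": 0},
  {"claw": 0, "dx": 0, "dy": 0.006, "dz": 0, "wx": 0, "wy": 0, "wz": 0},
  {"claw": 0, "dx": 0, "dy": 0.006, "dz": 0, "wx": 0, "wy": 0, "wz": 0},
  {"claw": 0, "dx": 0, "dy": 0.006, "dz": 0, "wx": 0, "wy": 0, "wz": 0},
  {"claw": 0, "dx": 0, "dy": 0.006, "dz": 0, "wx": 0, "wy": 0, "wz": 0},
  {"claw": 0, "dx": 0, "dy": 0, "dz": 0, "wx": 0, "wy": 0, "wz": 0},
])

```text
t: 7.82
eef_pos: [0.5705, -0.1431, 0.059]
tool_rot: [-0.0, 0.125, 0.992, 0.001]
contact_force: [-0.1, -0.2, -0.2]
gripper_width: 0.0
grasp_force: 0.0
```

```bash
python3 - <<'E'
from h import *
delta(0,-.0296,.034)
p=disc("top")
E
```

```text
t 7.825 yaw err deg (wz) -0.07498283248541782 tilt [ 6.e-04  1.e-03 -1.e+00] F [-0.09 -0.19 -0.18]
tip jig [[ 0.0006 -0.1292  0.034 ]] delta tool [0.0004 0.0996 0.0001]
top slot centre [-0.0007  0.0063] sd [0.0035 0.0187] deg 0.8224040394047165
high pts 24 [0.0319 0.0535 0.0597] [0.027 0.048 0.046] [0.039 0.059 0.064]
high pts 10 [-0.0114 -0.1102  0.0563] [-0.012 -0.114  0.043] [-0.009 -0.106  0.061]
```

Request:
drive_tool([
  {"claw": 0, "dx": 0, "dy": 0.006, "dz": 0, "wx": 0, "wy": 0, "wz": 0},
  {"claw": 0, "dx": 0, "dy": 0.006, "dz": 0, "wx": 0, "wy": 0, "wz": 0},
  {"claw": 0, "dx": 0, "dy": 0.006, "dz": 0, "wx": 0, "wy": 0, "wz": 0},
  {"claw": 0, "dx": 0, "dy": 0.006, "dz": 0, "wx": 0, "wy": 0, "wz": 0},
  {"claw": 0, "dx": 0, "dy": 0.006, "dz": 0, "wx": 0, "wy": 0, "wz": 0},
  {"claw": 0, "dx": 0, "dy": 0.006, "dz": 0, "wx": 0, "wy": 0, "wz": 0},
  {"claw": 0, "dx": 0, "dy": 0.006, "dz": 0, "wx": 0, "wy": 0, "wz": 0},
  {"claw": 0, "dx": 0, "dy": 0.006, "dz": 0, "wx": 0, "wy": 0, "wz": 0},
  {"claw": 0, "dx": 0, "dy": 0.006, "dz": 0, "wx": 0, "wy": 0, "wz": 0},
  {"claw": 0, "dx": 0, "dy": 0.006, "dz": 0, "wx": 0, "wy": 0, "wz": 0},
  {"claw": 0, "dx": 0, "dy": 0, "dz": 0, "wx": 0, "wy": 0, "wz": 0},
])

```text
t: 9.25
eef_pos: [0.5856, -0.0854, 0.0593]
tool_rot: [0.0, 0.125, 0.992, 0.0]
contact_force: [-0.1, -0.1, -0.1]
gripper_width: -0.001
grasp_force: 0.0
```

```bash
python3 - <<'E'
from h import *
delta(0,-.0296,.034)
p=disc("top")
E
```

```text
t 9.25 yaw err deg (wz) -0.06319777996736775 tilt [-2.e-04  6.e-04 -1.e+00] F [-0.07 -0.1  -0.13]
tip jig [[ 0.0009 -0.0697  0.0343]] delta tool [0.0008 0.0401 0.0004]
top slot centre [0.0001 0.0354] sd [0.0014 0.004 ] deg -86.2083064193993
high pts 23 [0.032  0.0533 0.0605] [0.027 0.048 0.044] [0.038 0.059 0.063]
```

Request:
drive_tool([
  {"claw": 0, "dx": 0.0008, "dy": 0.006, "dz": 0, "wx": 0, "wy": 0, "wz": 0},
  {"claw": 0, "dx": 0, "dy": 0.006, "dz": 0, "wx": 0, "wy": 0, "wz": 0},
  {"claw": 0, "dx": 0, "dy": 0.006, "dz": 0, "wx": 0, "wy": 0, "wz": 0},
  {"claw": 0, "dx": 0, "dy": 0.006, "dz": 0, "wx": 0, "wy": 0, "wz": 0},
  {"claw": 0, "dx": 0, "dy": 0.005, "dz": 0, "wx": 0, "wy": 0, "wz": 0},
  {"claw": 0, "dx": 0, "dy": 0.004, "dz": 0, "wx": 0, "wy": 0, "wz": 0},
  {"claw": 0, "dx": 0, "dy": 0.002, "dz": 0, "wx": 0, "wy": 0, "wz": 0},
  {"claw": 0, "dx": 0, "dy": 0.002, "dz": 0, "wx": 0, "wy": 0, "wz": 0},
  {"claw": 0, "dx": 0, "dy": 0.001, "dz": 0, "wx": 0, "wy": 0, "wz": 0},
  {"claw": 0, "dx": 0, "dy": 0, "dz": 0, "wx": 0, "wy": 0, "wz": 0},
])

```text
t: 10.55
eef_pos: [0.594, -0.0494, 0.0593]
tool_rot: [0.0, 0.125, 0.992, 0.0]
contact_force: [-0.9, -3.7, 2.9]
gripper_width: 0.001
grasp_force: 1.5
```

```bash
python3 - <<'E'
from h import *
delta(0,-.0296,.034)
E
```

```text
t 10.55 yaw err deg (wz) 0.00375643173092044 tilt [-1.e-04  0.e+00 -1.e+00] F [-0.91 -3.73  2.94]
tip jig [[ 0.     -0.0327  0.0343]] delta tool [0.     0.0031 0.0003]
```

Request:
drive_tool([
  {"claw": 0, "dx": 0, "dy": 0.001, "dz": 0, "wx": 0, "wy": 0, "wz": 0},
  {"claw": 0, "dx": 0, "dy": 0.001, "dz": 0, "wx": 0, "wy": 0, "wz": 0},
  {"claw": 0, "dx": 0, "dy": 0, "dz": 0, "wx": 0, "wy": 0, "wz": 0},
])

```text
t: 10.92
eef_pos: [0.5945, -0.0473, 0.0593]
tool_rot: [0.0, 0.125, 0.992, 0.0]
contact_force: [0.9, -3.1, 1.6]
gripper_width: -0.004
grasp_force: 1.5
```

```bash
python3 - <<'E'
from h import *
delta(0,-.0296,.034)
E
```

```text
t 10.925 yaw err deg (wz) -0.003294947163993811 tilt [ 0.e+00  1.e-04 -1.e+00] F [ 0.92 -3.08  1.56]
tip jig [[-0.     -0.0306  0.0343]] delta tool [-0.      0.001   0.0003]
```

Still sliding, with about 3 N of friction. I'll continue until it meets the bridge.

Request:
drive_tool([
  {"claw": 0, "dx": 0, "dy": 0.001, "dz": 0, "wx": 0, "wy": 0, "wz": 0},
  {"claw": 0, "dx": 0, "dy": 0.001, "dz": 0, "wx": 0, "wy": 0, "wz": 0},
  {"claw": 0, "dx": 0, "dy": 0, "dz": 0, "wx": 0, "wy": 0, "wz": 0},
])

```text
t: 11.3
eef_pos: [0.5947, -0.0465, 0.0593]
tool_rot: [-0.0, 0.126, 0.992, -0.001]
contact_force: [-1.8, -6.4, 3.3]
gripper_width: 0.004
grasp_force: 2.9
```

```bash
python3 - <<'E'
from h import *
delta(0,-.0296,.034)
E
```

```text
t 11.3 yaw err deg (wz) 0.04260722796573191 tilt [ 2.0e-04 -1.1e-03 -1.0e+00] F [-1.82 -6.4   3.35]
tip jig [[-0.0001 -0.0297  0.0343]] delta tool [-0.0001  0.0002  0.0003]
```

Request:
drive_tool([
  {"claw": 0, "dx": 0, "dy": 0.001, "dz": 0, "wx": 0, "wy": 0, "wz": 0},
  {"claw": 0, "dx": 0, "dy": 0.001, "dz": 0, "wx": 0, "wy": 0, "wz": 0},
  {"claw": 0, "dx": 0, "dy": 0, "dz": 0, "wx": 0, "wy": 0, "wz": 0},
])

```text
t: 11.68
eef_pos: [0.5947, -0.0464, 0.0593]
tool_rot: [-0.0, 0.126, 0.992, -0.001]
contact_force: [-1.6, -9.9, 4.2]
gripper_width: 0.001
grasp_force: 4.8
```

```bash
python3 - <<'E'
from h import *
delta(0,-.0296,.034)
p,d=read_camera("wrist");cv2.imwrite("pics/w5.png",p[:,:,::-1])
E
```

```text
t 11.675 yaw err deg (wz) 0.12285872061374903 tilt [ 4.e-04 -3.e-03 -1.e+00] F [-1.61 -9.89  4.16]
tip jig [[-0.0001 -0.0297  0.0343]] delta tool [-0.0001  0.0001  0.0003]
```

View pics/w5.png

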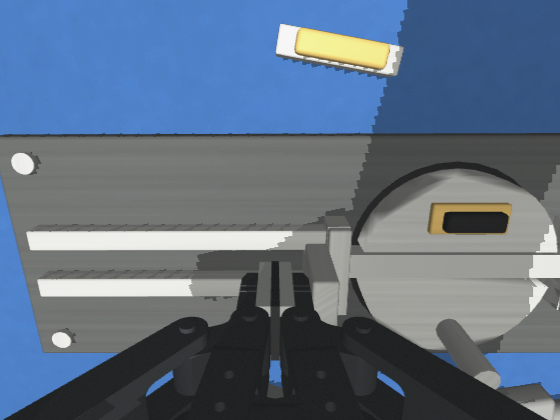

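The tip has stopped at −29.7 mm, as predicted, with the force rising. The wrist view shows the tab at (325,280) against the bridge at (340,270) and the bar running through the slot. I'll back off, lift away and verify from the top.

Request:
drive_tool([
  {"claw": 0, "dx": 0, "dy": -0.005, "dz": 0, "wx": 0, "wy": 0, "wz": 0},
  {"claw": 0, "dx": 0, "dy": -0.02, "dz": 0, "wx": 0, "wy": 0, "wz": 0},
  {"claw": 0, "dx": 0, "dy": -0.02, "dz": -0.02, "wx": 0, "wy": 0, "wz": 0},
  {"claw": 0, "dx": 0, "dy": -0.03, "dz": -0.04, "wx": 0, "wy": 0, "wz": 0},
  {"claw": 0, "dx": 0, "dy": -0.04, "dz": -0.04, "wx": 0, "wy": 0, "wz": 0},
  {"claw": 0, "dx": 0, "dy": -0.04, "dz": -0.04, "wx": 0, "wy": 0, "wz": 0},
  {"claw": 0, "dx": 0, "dy": -0.04, "dz": -0.02, "wx": 0, "wy": 0, "wz": 0},
  {"claw": 0, "dx": 0, "dy": -0.04, "dz": 0, "wx": 0, "wy": 0, "wz": 0},
  {"claw": 0, "dx": 0, "dy": 0, "dz": 0, "wx": 0, "wy": 0, "wz": 0},
  {"claw": 0, "dx": 0, "dy": 0, "dz": 0, "wx": 0, "wy": 0, "wz": 0},
])

```text
t: 12.98
eef_pos: [0.5367, -0.2713, 0.2199]
tool_rot: [0.0, 0.126, 0.992, 0.0]
contact_force: [0.9, 0.7, -0.4]
gripper_width: -0.005
grasp_force: 0.0
```

```bash
python3 - <<'E'
from h import *
delta(0,-.0296,.034)
p=disc("top");cv2.imwrite("pics/t5.png",cv2.resize(p[150:270,195:355,::-1],None,fx=5,fy=5,interpolation=2))
E
```

```text
t 12.975 yaw err deg (wz) 0.047803334422155785 tilt [-4.e-04  8.e-04 -1.e+00] F [ 0.93  0.66 -0.35]
tip jig [[-0.0003 -0.2619  0.1949]] delta tool [-0.      0.2321  0.1611]Traceback (most recent call last):
  File "<stdin>", line 3, in <module>
  File "h.py", line 33, in disc
    i=1+st[1:,4].argmax();q=r[(l==i).ravel()];e,V=np.linalg.eigh(np.cov(q.T))
        ~~~~~~~~~~~~~~~^^
ValueError: attempt to get argmax of an empty sequence
```

```bash
python3 - <<'E'
from h import *
c=calibration("top");p,d=read_camera("top")
W=toj(cloud(c,d).reshape(-1,3));m=(abs(W[:,0])<.02)&(W[:,1]>-.16)&(W[:,1]<.02)&(W[:,2]>.042)&(W[:,2]<.07)
print("tab",m.sum(),np.median(W[m],0),W[m].min(0),W[m].max(0))
cv2.imwrite("pics/t5.png",cv2.resize(p[150:270,195:355,::-1],None,fx=5,fy=5,interpolation=2))
E
```

```text
tab 47 [-0.00130576 -0.01196463  0.06042422] [-0.01217839 -0.01668341  0.04333478] [ 0.01380384 -0.00728471  0.06373885]
```

View pics/t5.png

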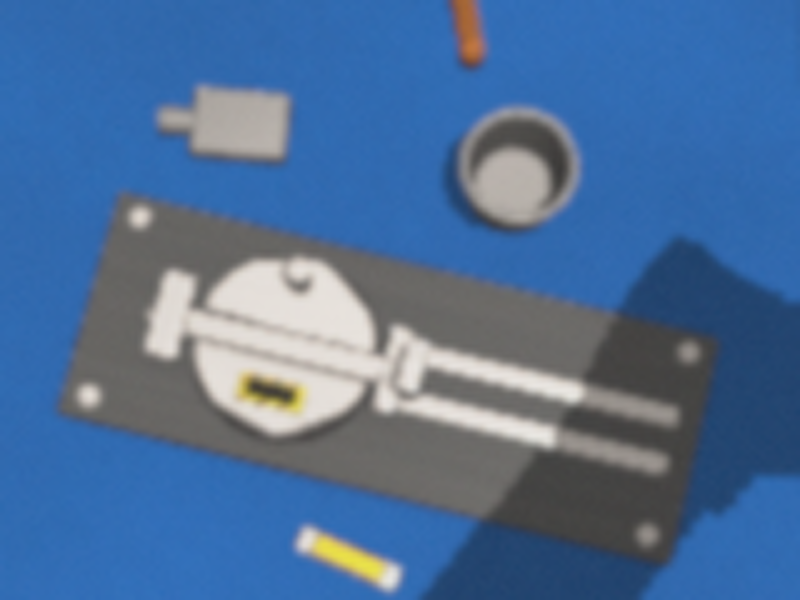

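The crop shows the bar through the slot, with its nose poking past the keeper at (150,315) and the tab against the bridge at (405,365). The tab measures y = −12 mm against a target of −11 mm, within measuring error given the hard stop. The bystanders have not moved.

```bash
python3 -c "
from station import *
print(hand_in())"
```

```text
the job is handed in; nothing more can be done
None
```

The turntable is locked and the job handed in at about 13 s: the slot was aligned by pushing the peg, and the bar was pushed home through the slot and keeper until its tab met the bridge. In the last top view the connector, backshell and cup had not moved.

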